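# Roll the pearl-polishing barrel up onto its tumbler

## Robot

A 6-joint arm with a two-finger parallel gripper is mounted at the origin on the work surface. World frame = base frame: x ahead of the robot, y to its left, z up, the work surface at z = 0. Lengths are in mm, angles in rad, forces in N, time in s.
With the tool pointing down it reaches from about 375 to 925 mm from the base axis. Payload 5.7 kg.
Tool frame: the origin (TCP) lies on the front face of the gripper's body, between the roots of the fingers; the fingertips stand 73 mm ahead of it and the grasp point (between the pads) lies 54 mm ahead of it; x points along the fingers, y is the direction in which the jaws open and shut, and the axes are right-handed (so a half turn about x gives the same grasp; the last joint's range is limited). The gripper opens to 85 mm and grips with 20 to 120 N. Pads are 22 mm wide; open, the fingers measure 114 mm over their backs; the gripper's body (76 mm by 85 mm) begins 54 mm behind the grasp point. The pads swing forward as they close: fully open they stand 13 mm farther back than shut.
Start: joints at [-1.356, 0.359, 1.51, -0, 1.272, -0.115], TCP at [194.298, -567.645, 303.867] pointing down, gripper open.
Joint ranges: [-2.97, 2.97], [-1.01, 2.36], [0.21, 2.38], [-0.96, 4.11], [0.2, 2.71], [-2.98, 2.98]. Speed limits (rad/s): [2.39, 2.39, 3.14, 3.14, 3.14, 3.14].

## Interface

Orientations are given as a rotation vector (axis times angle).
In Python, from plant import readout, capture, camera_model, ctrl gives the robot as it stands. The module is installed in compiled form; this text tells all that it offers.
- The arm moves only by the tool servo_tool, never from a script. Its argument "steps" is a list of rows, each an object with "grip": the opening, from 0 (shut) to 1 (fully open); "xyz": the shift along the tool's x, y, z in m, a list of three; "roll": the turn about the tool's x in degrees. In form: [{"grip": grip, "xyz": [dx, dy, dz], "roll": roll}, ...]. A call has 1 to 20 rows; each row shifts and turns the commanded pose from where the row before left it, along the tool's axes as they then stand; what a row does not reach is not made up. A row lasts 1/8 s, in which the tool goes at most 62.5 mm and 10.7 degrees, less where a joint would pass 70% of its speed; a pose out of reach is approached as far as the arm can. A call is refused whole if a number of a shift passes 0.0625 or a number of a turn 10.7, either way. A call with a gripper value outside its range is refused whole. The fingers move at their own pace and stop on an object; the grip force is fixed at half the most. Time passes only in rows, so rows that do not move let the fingers close. It gives the time, the measured TCP pose, the force and the opening at its end, in the units of the state.
- readout.read_state(): the state, without advancing time (a new reading comes with each control period).
- capture(name): name is "side" or "top"; returns the picture (384x512x3 uint8, blue, green, red); there is no depth.
- camera_model(name): a dict with "vertical_fov" (degrees; the focal length in pixels is half the picture's height over the tangent of half this angle, whatever the lens; pixels are square), "cx", "cy" (the principal point, pixels), "dist" ([k1, k2, p1, p2, k3] as OpenCV has them; the pictures are not rectified), "extrinsics" (4x4, takes a point from world to camera coordinates). Camera axes: x right, y up, looking along -z (the intrinsics and any distortion apply to the point x, -y, -z); pixel columns grow to the right and rows downward; lengths in mm; the calibration is good to about 2 mm. A picture is of the moment at which its call begins. camera_model takes no time and is no camera call.
- ctrl.hand_in(): hands the job in, once; it reports no verdict.
The state is a dict: "time": time; "joint_positions": joint angles; "qd": joint speeds; "joint_torque": joint torques, N m; "ee_pos": TCP position; "tcp_rot": TCP orientation; "wrist_force": force on the tool from outside, world axes, zero at the start; "ft_torque": the same for the moment, N m; "width": finger opening in mm.
Only numpy, scipy, OpenCV 4.12 (cv2) and the standard library are available. Lean on these libraries where they do the work, as an engineer would, in place of code of your own. Each camera call takes 0.05 s, during which the arm holds its last target.

## Task

The loaded blue polishing barrel is parked at the foot of the tumbler's loading ramp. With your fingertips, push it slowly and steadily up the ramp, never lifting it, tipping it or letting it run back down, until it drops home between the two black rollers in front of the padded stop bar. Then take your hand away, leaving the barrel at rest there and the other things on the bench undisturbed.

Things in the scene. Friction and masses are not known exactly. Their poses are not given: they have to be found in the camera images.
- barrel: Blue barrel on its side, 140 mm long, 86 mm across, with two black 90 mm tyres (18 mm wide, 45 mm either side of the middle), white ribs and lid; smooth hard plastic, slides easily on the fingers; 0.4 to 0.85 kg. Origin at its centre; y = its axis, x and z turn as it rolls. It starts against the ramp's foot bar. It rolls freely: let go, it runs back down. Move it no faster than about 0.1 m/s.
- tumbler: Fixed bench tumbler. Origin at table level under the middle of its loading ramp; x points horizontally up the ramp, z up, y across (along the rollers). At the start the barrel's centre is at x = -123, z = 68 mm. Green side plates stand beside the rollers at y = +-76 to +-86 mm, 68 mm high; motor and grey control box behind them reach x = 252, z = 100 mm.
- ramp: Loading ramp of the tumbler, a fixed aluminium sheet 223 mm long rising 10 degrees (tumbler x = -160 to 60 mm). Origin on its top surface, middle of its foot edge (tumbler x = -160, z = 16 mm); x up the slope, z square to the surface, y across. Side flanges at y = +-76 mm stand 14 mm high. A black foot bar, 14 mm thick, lies on it along y at x = 10 mm.
- front_axle (a point): Middle of the axle of the first black roller (tumbler x = 72, z = 43 mm). Both rollers are 28 mm thick, lie along y, turn on their axles, the second 58 mm beyond the first. The ramp runs smoothly on to the first roller's top; the barrel's centre passes over it at z = 102 mm and beyond it drops by itself 8 mm into the trough.
- home (a point): Where the barrel's centre lies when it is home in the trough between the rollers (tumbler x = 101, z = 94 mm). A black padded stop bar, 16 mm thick, lies across 57 mm beyond at the same height, on green uprights 110 mm high: 4 mm clear of a barrel that is home.
- media_jar: Bystander, loose, to be left alone: glass jar of polishing media with a steel cap, 68 mm across, 85 mm tall. Origin at the centre of its underside.
- bottle: Bystander, loose, to be left alone: amber bottle with a black cap, 54 mm across, 135 mm tall. Origin at the centre of its underside.
- spare_lid: Bystander, loose, to be left alone: spare white barrel lid with a black knob, 76 mm across, 26 mm tall. Origin at the centre of its underside.
- brush: Bystander, loose, to be left alone: wooden hand brush lying flat, 180 mm long. Origin at the centre of its underside.
- pearl_dish: Bystander, loose, to be left alone: small white dish of pearls, 68 mm across, 24 mm tall. Origin at the centre of its underside.
- oyster: Bystander, loose, to be left alone: single closed oyster, about 80 mm across, 24 mm tall. Origin at the centre of its underside.
- clamp_stand: Bystander, loose, to be left alone: steel oyster clamp on a post with an oyster in its prongs, base 100 x 85 mm, about 200 mm tall. Origin at the centre of its underside.
- probe: Bystander, loose, to be left alone: slim steel grafting probe with a black handle lying on the striped mat, 155 mm long, 9 mm thick. Origin at the centre of its underside.
Mind the look-alikes: they are no part of the job. What is meant by the barrel is not pink, purple or yellow, and is the larger of those in its own colour.

How it is judged (in metres and radians):
On the way, in this order (a step that is already met when the one before it is completed fails the run):
1. the barrel is rolled halfway up the ramp, lying square on it (x of barrel in the frame of ramp between 0.12 and 0.22 m and z of barrel in the frame of ramp between 0.039 and 0.055 m), for 0.1 s.
2. the barrel drops home between the rollers (x of barrel in the frame of tumbler between 0.095 and 0.107 m and z of barrel in the frame of tumbler between 0.0890728 and 0.0980728 m and y of barrel in the frame of tumbler between -0.012 and 0.012 m and angle between the y axis of barrel and the y axis of tumbler, either way round below 0.07 rad), for 0.3 s.
At the end, for the whole second after the job is handed in: the barrel lies at rest (under 0.02 m/s and 0.4 rad/s) on both rollers: its centre within 6 mm of home along the tumbler's x, 12 mm along y, +4/-5 mm in height, its axis within 0.07 rad of the rollers' (all of step 2 and linear speed of barrel below 0.02 m/s and angular speed of barrel below 0.4 rad/s); the robot touches nothing.
It fails at once if the barrel ran on the ramp faster than 0.3 m/s (it rolled back or was flung) (x of barrel in the frame of tumbler below 0.068 m and linear speed of barrel above 0.3 m/s).
It fails at once if the barrel was lifted more than 15 mm off the ramp (z of barrel in the frame of ramp above 0.06 m).
It fails at once if the barrel was tipped: its axis left the level by more than 0.2 rad (angle between barrel's own y axis and vertical below 1.3708 rad or angle between barrel's own y axis and vertical above 1.7708 rad).
It fails at once if a bystander was moved more than 20 mm (distance of any of media_jar, bottle, spare_lid, brush, pearl_dish, oyster, clamp_stand, probe from where it was at the start of the episode above 0.02 m).
It also fails if it takes over 40 s, if anything falls off the work surface, if the arm or the gripper's body presses on something with over 40 N, if the wrist force passes 120 N, or if a joint passes its speed limit or range.

## Working session

There is one attempt and no reset: what is moved stays moved. The work goes in short steps, Python scripts to look and compute and a tool call to move; the robot and the scene stay as the last step left them, time stands still between calls to the robot, and variables do not carry over. Pictures are saved under pics/ and viewed, and the job is handed in when it is done.

Besides the shell and the picture viewer there is one more tool, called after ">>>" in YAML: its name, and indented under it one key for each argument. servo_tool: Moves the arm, as the interface text tells. Its arguments: {"type":"object","properties":{"steps":{"type":"array"}},"required":["steps"]}

```bash
mkdir -p pics; ls; python3 - <<'E'
from plant import readout, capture, camera_model, ctrl
import cv2
for n in("side","top"):
    im=capture(n); cv2.imwrite(f"pics/{n}0.png",im); print(n,camera_model(n))
s=readout.read_state(); print(s)
E
```

```text
pics
side {'vertical_fov': 51.29601710115971, 'cx': 252.52820569146772, 'cy': 188.05771374334245, 'dist': array([0.03658897, 0.        , 0.        , 0.        , 0.        ]), 'extrinsics': array([[ 9.27623240e-01, -3.72842037e-01,  2.24486092e-02,
        -4.90464282e+02],
       [ 2.15125095e-01,  5.82425060e-01,  7.83901935e-01,
        -1.66746813e+02],
       [-3.05346227e-01, -7.22336394e-01,  6.20478699e-01,
        -1.31646412e+03],
       [ 0.00000000e+00,  0.00000000e+00,  0.00000000e+00,
         1.00000000e+00]])}
top {'vertical_fov': 54.05839281914499, 'cx': 251.52832098338376, 'cy': 192.63080309617698, 'dist': array([-0.09196664,  0.        ,  0.        ,  0.        ,  0.        ]), 'extrinsics': array([[-2.73672552e-02, -9.99624615e-01, -1.28961521e-03,
        -2.70157028e+01],
       [ 9.89493547e-01, -2.72730616e-02,  1.41981335e-01,
        -5.40972887e+02],
       [-1.41963209e-01,  2.60957351e-03,  9.89868495e-01,
        -1.41740840e+03],
       [ 0.00000000e+00,  0.00000000e+00,  0.00000000e+00,
         1.00000000e+00]])}
{'time': 0.1, 'joint_positions': array([-1.35609634e+00,  3.59455830e-01,  1.51136252e+00, -2.37062708e-05,
        1.27247709e+00, -1.15131944e-01]), 'qd': array([ 0.00127694, -0.00163063, -0.00252276, -0.00055444,  0.00016659,
        0.00047157]), 'joint_torque': array([-1.28470314e-03, -5.28653276e+01, -2.79349440e+01, -2.98335563e-04,
        4.97502100e-03,  4.00800468e-05]), 'ee_pos': array([ 194.1903634 , -567.17286404,  303.10933742]), 'tcp_rot': array([ 2.04339385,  0.34186318, -2.04361627]), 'wrist_force': array([ 0.29658853,  0.20698578, -0.43966767]), 'ft_torque': array([-0.01770491, -0.01292524,  0.0201854 ]), 'width': 85.33207342839212}
```

View pics/side0.png

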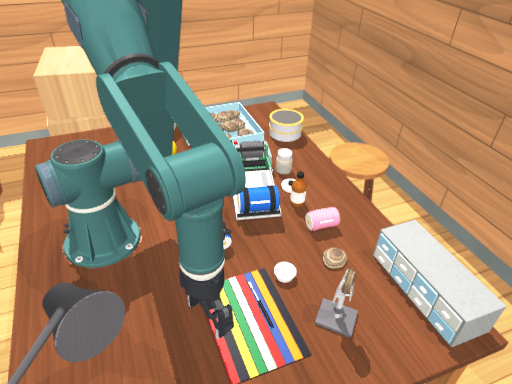

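View pics/top0.png

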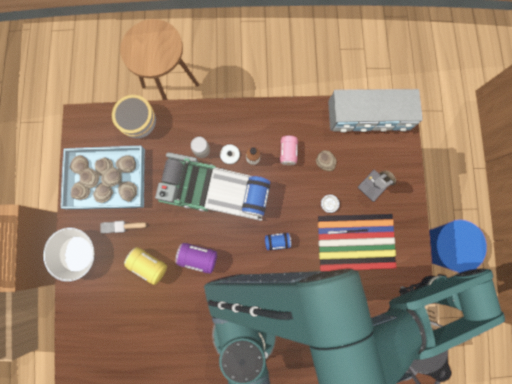

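The candidates in the top view are a blue barrel on the ramp (257,197), a small blue one (278,241), purple (196,258), yellow (146,266) and pink (289,150). The large blue one at the ramp's foot fits the description. I'll confirm it in one enlarged crop.

```bash
python3 - <<'E'
import cv2,numpy as np
t=cv2.imread("pics/top0.png")[140:260,150:300]; s=cv2.imread("pics/side0.png")[130:230,200:320]
t=cv2.resize(t,None,fx=5,fy=5,interpolation=2)
cv2.imwrite("pics/tc0.png",t); cv2.imwrite("pics/sc0.png",cv2.resize(s,None,fx=6,fy=6,interpolation=2))
E
```

```text
(no output)
```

View pics/tc0.png

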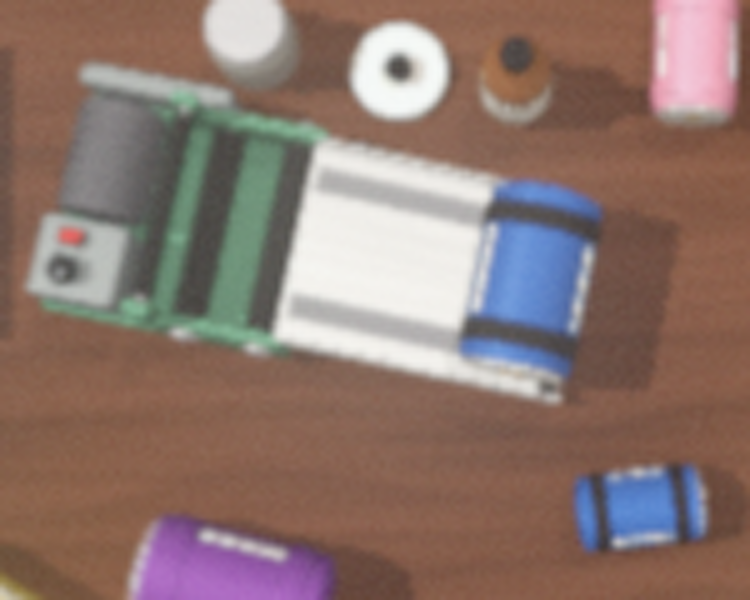

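View pics/sc0.png

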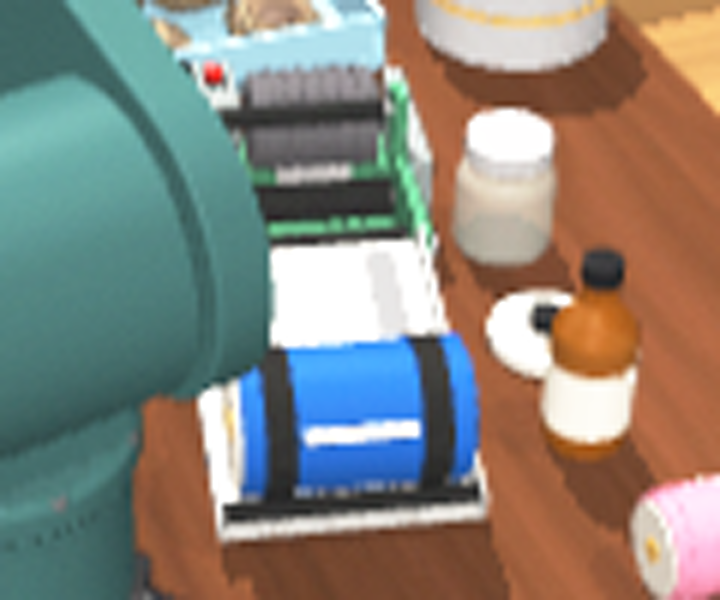

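The crop confirms it. The large blue barrel with two black tyres and a white lid lies at the ramp's foot, at top (257,197) and side (258,200). Next I'll measure the tumbler's pose.

```bash
cat > h.py <<'E'
import numpy as np,cv2
from plant import camera_model
def ray(n,px):
    m=camera_model(n); f=192/np.tan(np.radians(m["vertical_fov"]/2)); K=np.array([[f,0,m["cx"]],[0,f,m["cy"]],[0,0,1.]])
    u=cv2.undistortPoints(np.array(px,float).reshape(-1,1,2),K,m["dist"]).reshape(-1,2)
    E=m["extrinsics"]; R=E[:3,:3]; o=-R.T@E[:3,3]
    d=np.c_[u[:,0],-u[:,1],-np.ones(len(u))]@R
    return o,d
def plane(n,px,z):
    o,d=ray(n,px); return o+d*((z-o[2])/d[:,2])[:,None]
def proj(n,P):
    m=camera_model(n); f=192/np.tan(np.radians(m["vertical_fov"]/2)); K=np.array([[f,0,m["cx"]],[0,f,m["cy"]],[0,0,1.]])
    E=m["extrinsics"]; c=np.atleast_2d(P)@E[:3,:3].T+E[:3,3]; c=c*[1,-1,-1]
    return cv2.projectPoints(c.reshape(-1,1,3),np.zeros(3),np.zeros(3),K,m["dist"])[0].reshape(-1,2)
def tri(pa,pb):
    o1,d1=ray("top",[pa]);o2,d2=ray("side",[pb]);A=np.zeros((3,3));b=np.zeros(3)
    for o,d in((o1,d1[0]),(o2,d2[0])):
        d=d/np.linalg.norm(d);M=np.eye(3)-np.outer(d,d);A+=M;b+=M@o
    return np.linalg.solve(A,b)
def blue(im,roi):
    x0,y0,x1,y1=roi; h=cv2.cvtColor(im,cv2.COLOR_BGR2HSV); m=cv2.inRange(h,(100,130,60),(125,255,255))
    k=np.zeros_like(m);k[y0:y1,x0:x1]=m[y0:y1,x0:x1];return cv2.morphologyEx(k,cv2.MORPH_CLOSE,np.ones((9,9)))
E
python3 - <<'E'
from h import *
c={}
for n,roi in(("top",(150,165,280,220)),("side",(225,150,290,225))):
    im=cv2.imread(f"pics/{n}0.png"); m=blue(im,roi)
    cn=max(cv2.findContours(m,0,1)[0],key=cv2.contourArea); r=cv2.minAreaRect(cn); c[n]=r[0]; print(n,r,cv2.boxPoints(r).round(1).tolist())
P=plane("top",[c["top"]],68)[0]; print("barrel z68",P, "tri",tri(c["top"],c["side"]))
b=cv2.boxPoints(cv2.minAreaRect(max(cv2.findContours(blue(cv2.imread("pics/top0.png"),(150,165,280,220)),0,1)[0],key=cv2.contourArea)))
q=plane("top",b,68)
for i in range(4):
    d=q[(i+1)%4]-q[i]; print(np.linalg.norm(d),np.degrees(np.arctan2(d[1],d[0])))
# flange ends (crop px -> full)
f=lambda x,y:(150+(x+.5)/5-.5,140+(y+.5)/5-.5)
# flange lower: foot (560,400), top (278,350); tops z=16+14/..
for nm,a,b,za,zb in(("fl_near",(562,402),(278,348),16,54.8),("fl_far",(500,180),(322,136),35,54.8),("roller1",(312,155),(262,335),57,57),("rol2",(225,135),(190,312),57,57),):
    A=plane("top",[f(*a)],za)[0];B=plane("top",[f(*b)],zb)[0];d=B-A;print(nm,A.round(1),B.round(1),np.degrees(np.arctan2(d[1],d[0])).round(2))
E
```

```text
top ((256.2884521484375, 194.55767822265625), (14.120361328125, 33.14362716674805), 11.309932708740234) [[246.10000610351562, 209.39999389648438], [252.60000610351562, 176.89999389648438], [266.5, 179.6999969482422], [260.0, 212.1999969482422]]
side ((258.9713134765625, 198.68443298339844), (23.810897827148438, 40.01679611206055), 84.80557250976562) [[238.0, 188.60000610351562], [277.79998779296875, 185.0], [280.0, 208.6999969482422], [240.10000610351562, 212.39999389648438]]
barrel z68 [527.94238955 -59.60071557  68.        ] tri [527.94347366 -59.51271166  64.85301785]
126.79673967650169 -12.724367438175802
53.82056020684059 -103.06605069270374
126.66728043904997 166.97778144506773
53.16146726368699 77.07108654432045
fl_near [434.6 -79.7  16. ] [478.8 136.3  54.8] 78.42
fl_far [607.9 -36.2  35. ] [642.6 100.6  54.8] 75.75
roller1 [627.4 108.3  57. ] [488.9 148.1  57. ] 163.95
rol2 [645.1 175.5  57. ] [508.  203.1  57. ] 168.64
```

```bash
python3 - <<'E'
from h import *
from plant import capture
im=np.mean([capture("top").astype(float) for _ in range(4)],0).astype(np.uint8); cv2.imwrite("pics/topavg.png",im)
c=im[160:225,200:275]; c=cv2.resize(c,None,fx=10,fy=9,interpolation=cv2.INTER_CUBIC); cv2.imwrite("pics/tc1.png",c)
c=im[150:220,155:220]; c=cv2.resize(c,None,fx=8,fy=8,interpolation=cv2.INTER_CUBIC); cv2.imwrite("pics/tc2.png",c)
h=cv2.cvtColor(im,cv2.COLOR_BGR2HSV); print(h[196,240:275].tolist())
m=cv2.inRange(h,(95,80,20),(130,255,255)); k=m*0; k[165:222,150:285]=m[165:222,150:285]
k=cv2.morphologyEx(k,cv2.MORPH_CLOSE,np.ones((9,9)))
cn=max(cv2.findContours(k,0,1)[0],key=cv2.contourArea); r=cv2.minAreaRect(cn); print(r,plane("top",[r[0]],68)); q=plane("top",cv2.boxPoints(r),68)
print(np.linalg.norm(np.diff(q,axis=0),axis=1),q.round(1))
E
```

```text
[[20, 6, 240], [20, 6, 240], [17, 7, 239], [15, 5, 225], [110, 15, 202], [108, 16, 207], [108, 14, 214], [111, 62, 203], [110, 122, 200], [109, 129, 205], [109, 129, 210], [109, 125, 215], [108, 124, 218], [108, 126, 217], [109, 129, 214], [109, 133, 211], [109, 131, 210], [109, 133, 207], [109, 133, 204], [110, 136, 199], [109, 134, 194], [110, 134, 189], [110, 134, 181], [110, 131, 175], [111, 121, 166], [113, 47, 175], [110, 8, 196], [150, 5, 154], [4, 51, 116], [8, 90, 111], [8, 93, 112], [8, 91, 112], [9, 97, 110], [7, 95, 110], [8, 99, 111]]
((256.08624267578125, 194.46551513671875), (21.57959747314453, 35.79431915283203), 11.888657569885254) [[528.3156922  -58.84547424  68.        ]]
[136.99606104  82.30359051 136.77015486] [[ 471.7   -3.5   68. ]
 [ 605.   -34.8   68. ]
 [ 585.6 -114.8   68. ]
 [ 452.7  -82.5   68. ]]
```

View pics/tc1.png

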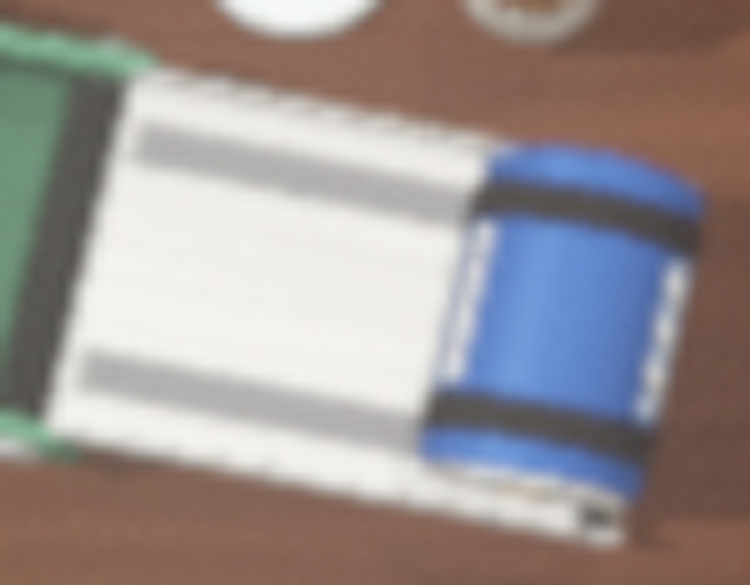

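View pics/tc2.png

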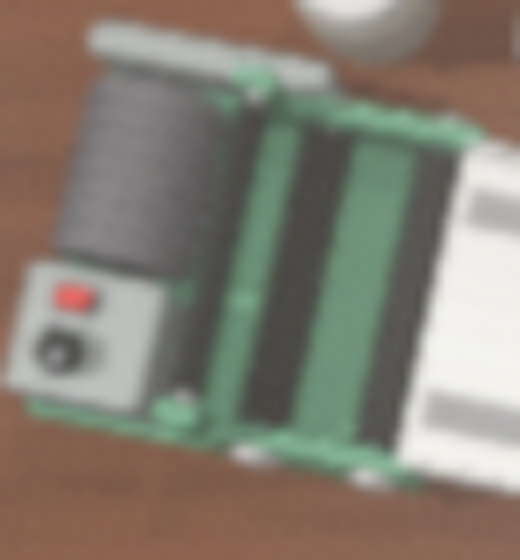

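```bash
python3 - <<'E'
from h import *
a=lambda x,y:(200+(x+.5)/10-.5,160+(y+.5)/9-.5)
b=lambda x,y:(155+(x+.5)/8-.5,150+(y+.5)/8-.5)
L=[("ramp end x60",a(125,95),a(48,425),55,60),("r1 x86",b(412,155),b(358,440),44,86),("r2 x116",b(352,145),b(293,425),44,116),("r2 x144",b(305,135),b(245,415),44,144)]
for n,p,q,z,x in L:
    P=plane("top",[p],z)[0];Q=plane("top",[q],z)[0];d=P-Q;ang=np.degrees(np.arctan2(d[1],d[0]))-90+90
    print(n,P.round(1),Q.round(1),"len",np.linalg.norm(d).round(1),"yaw",(np.degrees(np.arctan2(-d[0],d[1]))).round(2) if 0 else (ang+90).round(2))
# flange lines: sloped z; stripes too
S=[("stripe far",a(140,145),a(460,203)),("stripe near",a(85,370),a(415,430))]
n=None
yaw=np.radians(76.6)
for k in range(1):
  for nm,p,q in S:
    # intersect ramp plane: z = 16+ (s)*tan10, s = tumbler x+160 ; tumbler origin unknown -> from barrel
    u=np.array([np.cos(yaw),np.sin(yaw)]); O=np.array([528.3,-58.8])+123*u
    out=[]
    for px in(p,q):
        o,d=ray("top",[px]); d=d[0]; t10=np.tan(np.radians(10))
        N=np.array([-t10*u[0],-t10*u[1],1]); c=16+t10*(160-O@u)
        out.append(o+d*((c-N@o)/(N@d)))
    d=out[0]-out[1]; print(nm,np.degrees(np.arctan2(d[1],d[0])).round(2),[ (np.array([ (x[:2]-O)@u,(x[:2]-O)@np.array([-u[1],u[0]])])).round(1).tolist() for x in out])
u=np.array([np.cos(yaw),np.sin(yaw)]);v=np.array([-u[1],u[0]]);O=np.array([528.3,-58.8])+123*u;print("O",O)
for n,p,q,z,x in L:
    for px in(p,q):
        P=plane("top",[px],z)[0][:2]-O; print(n,(P@u).round(1),(P@v).round(1))
c=plane("top",[a(610,525)],20)[0][:2]-O;print("foot near",c@u,c@v)
E
```

```text
ramp end x60 [629.7 108.2  55. ] [488.2 139.4  55. ] len 144.9 yaw 77.59
r1 x86 [637.4 132.7  44. ] [498.5 160.1  44. ] len 141.6 yaw 78.84
r2 x116 [643.2 162.   44. ] [506.6 191.4  44. ] len 139.8 yaw 77.84
r2 x144 [648.9 185.   44. ] [512.  214.6  44. ] len 140.0 yaw 77.77
stripe far 78.53 [[52.7, -40.1], [-72.2, -44.3]]
stripe near 77.96 [[52.1, 59.0], [-75.7, 56.0]]
O [556.80499213  60.85143302]
ramp end x60 63.0 -60.0
ramp end x60 60.5 85.0
r1 x86 88.6 -61.7
r1 x86 83.0 79.8
r2 x116 118.4 -60.6
r2 x116 115.4 79.1
r2 x144 142.1 -60.8
r2 x144 139.2 79.2
foot near -157.83658402177988 79.71218977225281
```

```bash
cat >> h.py <<'E'
from scipy.spatial.transform import Rotation as Ro
YAW=np.radians(78.0);U=np.array([np.cos(YAW),np.sin(YAW)]);V=np.array([-U[1],U[0]]);O=np.array([549.5,62.5])
def t2w(x,y,z): return np.r_[O+x*U+y*V,z]
def w2t(p): d=np.asarray(p)[:2]-O; return np.array([d@U,d@V,p[2]])
E
python3 - <<'E'
from h import *
from plant import readout
s=readout.read_state(); R=Ro.from_rotvec(s["tcp_rot"]).as_matrix(); print(R.round(3)); print("tcp tumbler",w2t(s["ee_pos"]),s["time"])
y=R[:2,1]; print("tool y yaw",np.degrees(np.arctan2(y[1],y[0])),"tool z yaw",np.degrees(np.arctan2(R[1,2],R[0,2])))
print("toolz vs U",R[:2,2]@U,R[:2,2]@V)
tgt=t2w(-215,0,200); print(tgt, (tgt-s["ee_pos"]), "in tool", R.T@(tgt-s["ee_pos"]))
for n,z,px in(("bottle",135,(253,153)),("lid",26,(230,154)),("jar",85,(199,145)),("dish",24,(330,204)),("oyster",24,(326,160)),("smallblue",25,(278,241)),("pink",40,(289,150)),("brush",20,(122,227)),("clamp",200,(385,178)),("probe",9,(348,231))):
    p=plane("top",[px],z)[0]; print(n,p.round(),w2t(p).round())
E
```

```text
[[-0.     0.324 -0.946]
 [ 0.001 -0.946 -0.324]
 [-1.    -0.001 -0.   ]]
tcp tumbler [-690.07535438  216.4990023   303.56365786] 0.3
tool y yaw -71.10420376963188 tool z yaw -161.10420674440195
toolz vs U -0.5134782488624096 0.8581026061207103
[ 504.79898647 -147.80173416  200.        ] [ 310.54169986  419.68114443 -103.56365786] in tool [ 103.80612906 -296.42201358 -429.71166962]
bottle [673. -51. 135.] [ -85. -144.  135.]
lid [699.  39.  26.] [   8. -151.   26.]
jar [723. 154.  85.] [ 126. -151.   85.]
dish [ 489. -347.   24.] [-413.  -26.   24.]
oyster [ 665. -341.   24.] [-371. -197.   24.]
smallblue [ 352. -138.   25.] [-238.  152.   25.]
pink [ 705. -194.   40.] [-218. -206.   40.]
brush [421. 469.  20.] [371. 210.  20.]
clamp [ 556. -509.  200.] [-558. -125.  200.]
probe [ 382. -416.    9.] [-502.   64.    9.]
```

Fitted tumbler pose: origin about (549.5, 62.5), yaw about 78°. I'll roll the tool square to it and go behind the barrel, staying high.

>>> servo_tool:
  steps:
    - {"grip":0.4,"xyz":[0,0,0],"roll":-9.85}
    - {"grip":0.4,"xyz":[0,0,0],"roll":-9.85}
    - {"grip":0.4,"xyz":[0,0,0],"roll":-9.85}
    - {"grip":0.4,"xyz":[0,0,0],"roll":-9.85}
    - {"grip":0.4,"xyz":[0,0,0],"roll":-9.85}
    - {"grip":0.4,"xyz":[0,0,0],"roll":-9.85}
    - {"grip":0.4,"xyz":[0.008,0.018,-0.038],"roll":0}
    - {"grip":0.4,"xyz":[0.008,0.018,-0.038],"roll":0}
    - {"grip":0.4,"xyz":[0.008,0.018,-0.038],"roll":0}
    - {"grip":0.4,"xyz":[0.008,0.018,-0.038],"roll":0}
    - {"grip":0.4,"xyz":[0.008,0.018,-0.038],"roll":0}
    - {"grip":0.4,"xyz":[0.008,0.018,-0.038],"roll":0}
    - {"grip":0.4,"xyz":[0.008,0.018,-0.038],"roll":0}
    - {"grip":0.4,"xyz":[0.008,0.018,-0.038],"roll":0}
    - {"grip":0.4,"xyz":[0.008,0.018,-0.038],"roll":0}
    - {"grip":0.4,"xyz":[0.008,0.018,-0.038],"roll":0}
    - {"grip":0.4,"xyz":[0.008,0.018,-0.038],"roll":0}
    - {"grip":0.4,"xyz":[0.008,0.018,-0.037],"roll":0}
    - {"grip":0.4,"xyz":[0,0,0],"roll":0}

```text
time: 2.68
ee_pos: [501.3, -165.5, 207.4]
tcp_rot: [1.36, 1.105, -1.359]
wrist_force: [-0.4, -0.9, 0.2]
width: 34.2
```

```bash
cat > look.py <<'E'
import sys
from h import *
from plant import readout,capture
t=sys.argv[1]
a=capture("top");b=capture("side");cv2.imwrite(f"pics/top{t}.png",a);cv2.imwrite(f"pics/side{t}.png",b)
c=np.hstack([cv2.resize(a[140:240,150:310],None,fx=2.5,fy=2.5,interpolation=2),cv2.resize(b[120:245,200:360],None,fx=2.5,fy=2,interpolation=2)])
cv2.imwrite(f"pics/c{t}.png",c)
s=readout.read_state();R=Ro.from_rotvec(s["tcp_rot"]).as_matrix()
print("t",s["time"],"tcp tumbler",w2t(s["ee_pos"]).round(1),"toolz.V",(R[:2,2]@V).round(4),"tilt",R[2,0].round(4),"F",s["wrist_force"].round(1),"w",s["width"])
E
python3 look.py 1
```

```text
t 2.775 tcp tumbler [-235.1    0.5  207.8] toolz.V -0.0013 tilt -1.0 F [-0.4 -0.2  0.4] w 34.41077351867505
```

View pics/c1.png

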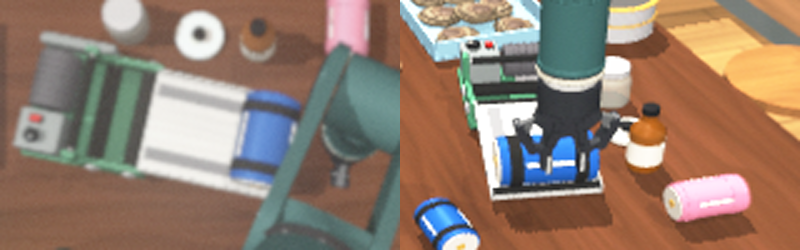

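View pics/side1.png

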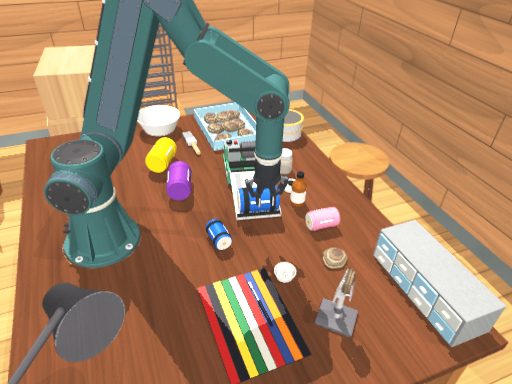

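>>> servo_tool:
  steps:
    - {"grip":0.4,"xyz":[0.02,0,0],"roll":0}
    - {"grip":0.4,"xyz":[0.02,0,0],"roll":0}
    - {"grip":0.4,"xyz":[0.02,0,0],"roll":0}
    - {"grip":0.4,"xyz":[0.015,0,-0.005],"roll":0}
    - {"grip":0.4,"xyz":[0.01,0,-0.01],"roll":0}
    - {"grip":0.4,"xyz":[0,0,-0.01],"roll":0}
    - {"grip":0.4,"xyz":[0,0,-0.01],"roll":0}
    - {"grip":0.4,"xyz":[0,0,-0.01],"roll":0}
    - {"grip":0.4,"xyz":[0,0,0],"roll":0}

```text
time: 3.9
ee_pos: [509.9, -122.6, 123.3]
tcp_rot: [1.361, 1.103, -1.36]
wrist_force: [0.4, 1.0, 0.8]
width: 34.2
```

```bash
python3 look.py 2; python3 -c "
import cv2;b=cv2.imread('pics/side2.png');cv2.imwrite('pics/s2.png',cv2.resize(b[150:230,215:315],None,fx=7,fy=7,interpolation=2))"
```

```text
t 4.0 tcp tumbler [-190.     0.2  123.2] toolz.V -0.0007 tilt -1.0 F [-0.2  0.3  0. ] w 34.214393757278266
```

View pics/s2.png

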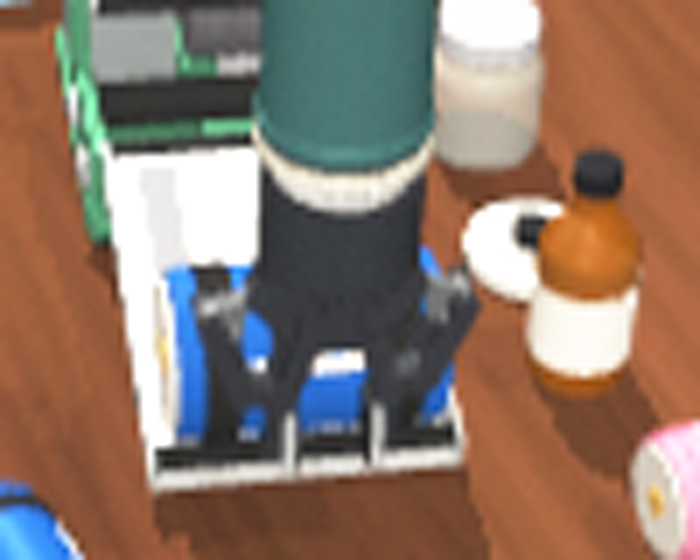

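View pics/c2.png

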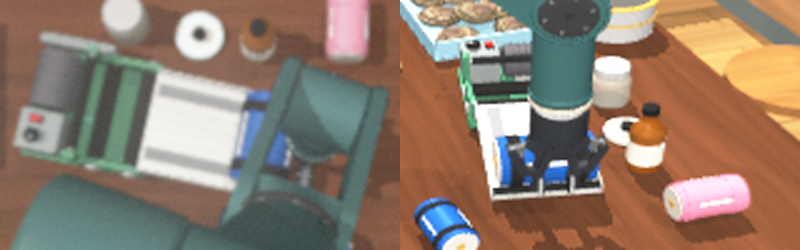

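```bash
python3 - <<'E'
from h import *
f=lambda p:((p-[215,150])*7).round(0).tolist()
print("tips mid exp",f(proj("side",[t2w(-190,0,55),t2w(-190,0,65)])))
print("tips +-24",f(proj("side",[t2w(-190,-24,55),t2w(-190,24,55)])))
print("foot corners",f(proj("side",[t2w(-160,-76,16),t2w(-160,76,16)])))
print("stop bar ends/rol2",f(proj("side",[t2w(60,-76,55),t2w(60,76,55)])))
print("top foot corners, ramp end",proj("top",[t2w(-160,76,16),t2w(60,76,55),t2w(60,-76,55)]))
E
```

```text
tips mid exp [[325.0, 444.0], [325.0, 429.0]]
tips +-24 [[373.0, 439.0], [276.0, 449.0]]
foot corners [[459.0, 448.0], [160.0, 478.0]]
stop bar ends/rol2 [[374.0, 132.0], [102.0, 155.0]]
top foot corners, ramp end [[261.55668272 218.14047519]
 [204.97976355 206.90418228]
 [212.76882548 168.42296736]]
```

>>> servo_tool:
  steps:
    - {"grip":0.4,"xyz":[0,-0.001,-0.002],"roll":0}
    - {"grip":0.4,"xyz":[0,-0.001,-0.002],"roll":0}
    - {"grip":0.4,"xyz":[0,0,-0.002],"roll":0}
    - {"grip":0.4,"xyz":[0,0,-0.002],"roll":0}
    - {"grip":0.4,"xyz":[0,0,-0.002],"roll":0}
    - {"grip":0.4,"xyz":[0,0,-0.002],"roll":0}
    - {"grip":0.4,"xyz":[0,0,-0.002],"roll":0}

```text
time: 4.88
ee_pos: [510.7, -109.5, 123.0]
tcp_rot: [1.361, 1.102, -1.362]
wrist_force: [-0.2, -2.7, 1.0]
width: 34.0
```

```bash
python3 look.py 3
```

```text
t 4.975 tcp tumbler [-176.2    2.2  123. ] toolz.V -0.0001 tilt -1.0 F [-0.3 -1.   0. ] w 34.28199470577395
```

View pics/c3.png

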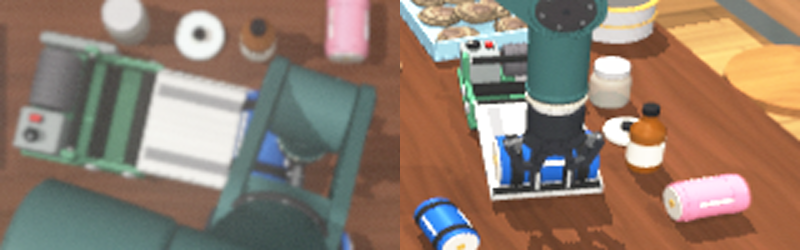

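The fingers are in contact, with about 1–3 N of reaction. I'll push up the slope.

>>> servo_tool:
  steps:
    - {"grip":0.4,"xyz":[-0.0004,0,-0.002],"roll":0}
    - {"grip":0.4,"xyz":[-0.0005,0,-0.003],"roll":0}
    - {"grip":0.4,"xyz":[-0.0007,0,-0.004],"roll":0}
    - {"grip":0.4,"xyz":[-0.0009,0,-0.005],"roll":0}
    - {"grip":0.4,"xyz":[-0.0009,0,-0.005],"roll":0}
    - {"grip":0.4,"xyz":[-0.0009,0,-0.005],"roll":0}
    - {"grip":0.4,"xyz":[-0.0009,0,-0.005],"roll":0}
    - {"grip":0.4,"xyz":[-0.0009,0,-0.005],"roll":0}
    - {"grip":0.4,"xyz":[-0.0009,0,-0.005],"roll":0}
    - {"grip":0.4,"xyz":[-0.0009,0,-0.005],"roll":0}
    - {"grip":0.4,"xyz":[-0.0007,0,-0.004],"roll":0}
    - {"grip":0.4,"xyz":[-0.0005,0,-0.003],"roll":0}
    - {"grip":0.4,"xyz":[-0.0004,0,-0.002],"roll":0}

```text
time: 6.6
ee_pos: [521.5, -57.4, 132.4]
tcp_rot: [1.362, 1.103, -1.362]
wrist_force: [-0.9, -2.4, 0.6]
width: 34.3
```

```bash
python3 look.py 4
```

```text
t 6.7 tcp tumbler [-122.9    2.5  132.4] toolz.V 0.0001 tilt -1.0 F [-0.4 -0.   0.1] w 33.8486479872396
```

View pics/c4.png

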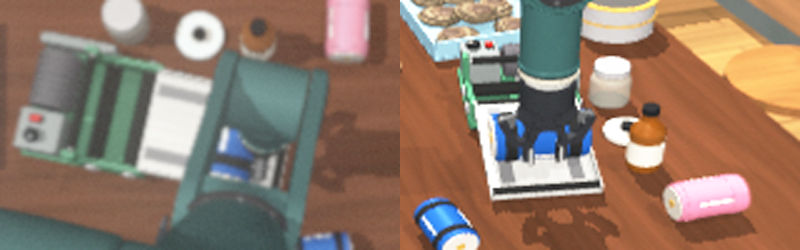

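>>> servo_tool:
  steps:
    - {"grip":0.4,"xyz":[-0.0004,0,-0.002],"roll":0}
    - {"grip":0.4,"xyz":[-0.0005,0,-0.003],"roll":0}
    - {"grip":0.4,"xyz":[-0.0007,0,-0.004],"roll":0}
    - {"grip":0.4,"xyz":[-0.0009,0,-0.005],"roll":0}
    - {"grip":0.4,"xyz":[-0.0009,0,-0.005],"roll":0}
    - {"grip":0.4,"xyz":[-0.0009,0,-0.005],"roll":0}
    - {"grip":0.4,"xyz":[-0.0009,0,-0.005],"roll":0}
    - {"grip":0.4,"xyz":[-0.0009,0,-0.005],"roll":0}
    - {"grip":0.4,"xyz":[-0.0009,0,-0.005],"roll":0}
    - {"grip":0.4,"xyz":[-0.0009,0,-0.005],"roll":0}
    - {"grip":0.4,"xyz":[-0.0009,0,-0.005],"roll":0}
    - {"grip":0.4,"xyz":[-0.0009,0,-0.005],"roll":0}
    - {"grip":0.4,"xyz":[-0.0007,0,-0.004],"roll":0}
    - {"grip":0.4,"xyz":[-0.0005,0,-0.003],"roll":0}
    - {"grip":0.4,"xyz":[-0.0004,0,-0.002],"roll":0}

```text
time: 8.57
ee_pos: [534.6, 4.3, 143.7]
tcp_rot: [1.362, 1.103, -1.362]
wrist_force: [-0.4, -2.7, 1.0]
width: 33.8
```

```bash
python3 look.py 5; python3 -c "
import cv2;b=cv2.imread('pics/side5.png');cv2.imwrite('pics/s5.png',cv2.resize(b[130:230,215:315],None,fx=6,fy=6,interpolation=2))"
```

```text
t 8.675 tcp tumbler [-59.9   2.4 143.7] toolz.V 0.0 tilt -1.0 F [-0.2 -0.9 -0.7] w 34.35228951295201
```

View pics/c5.png

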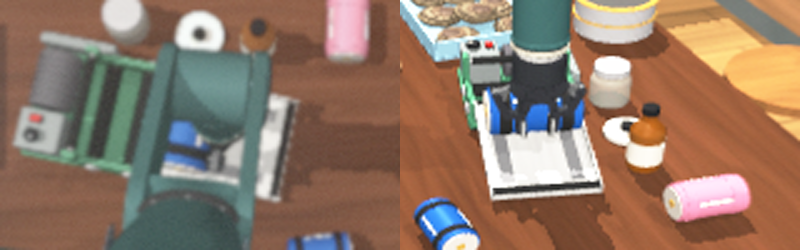

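View pics/s5.png

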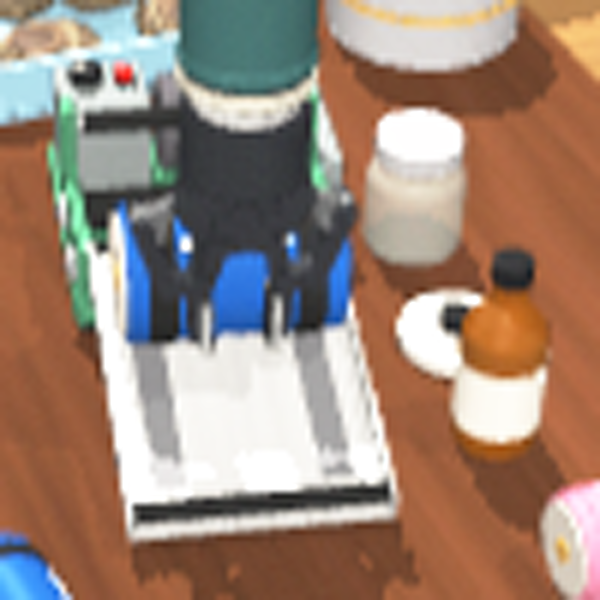

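>>> servo_tool:
  steps:
    - {"grip":0.4,"xyz":[-0.0004,0,-0.002],"roll":0}
    - {"grip":0.4,"xyz":[-0.0005,0,-0.003],"roll":0}
    - {"grip":0.4,"xyz":[-0.0007,0,-0.004],"roll":0}
    - {"grip":0.4,"xyz":[-0.0009,0,-0.005],"roll":0}
    - {"grip":0.4,"xyz":[-0.0009,0,-0.005],"roll":0}
    - {"grip":0.4,"xyz":[-0.0009,0,-0.005],"roll":0}
    - {"grip":0.4,"xyz":[-0.0009,0,-0.005],"roll":0}
    - {"grip":0.4,"xyz":[-0.0009,0,-0.005],"roll":0}
    - {"grip":0.4,"xyz":[-0.0009,0,-0.005],"roll":0}
    - {"grip":0.4,"xyz":[-0.0009,0,-0.005],"roll":0}
    - {"grip":0.4,"xyz":[-0.0009,0,-0.005],"roll":0}
    - {"grip":0.4,"xyz":[-0.0009,0,-0.005],"roll":0}
    - {"grip":0.4,"xyz":[-0.0007,0,-0.004],"roll":0}
    - {"grip":0.4,"xyz":[-0.0006,0,-0.003],"roll":0}
    - {"grip":0.4,"xyz":[-0.0005,0,-0.003],"roll":0}
    - {"grip":0.4,"xyz":[-0.0004,0,-0.002],"roll":0}

```text
time: 10.68
ee_pos: [548.4, 68.8, 155.6]
tcp_rot: [1.362, 1.103, -1.362]
wrist_force: [0.1, -1.7, 1.2]
width: 34.2
```

```bash
python3 look.py 6; python3 -c "
import cv2;b=cv2.imread('pics/side6.png');cv2.imwrite('pics/s6.png',cv2.resize(b[120:220,205:305],None,fx=6,fy=6,interpolation=2))"
```

```text
t 10.775 tcp tumbler [  6.1   2.4 155.6] toolz.V -0.0 tilt -1.0 F [ 1.1 -1.   0.8] w 34.21056536264941
```

View pics/s6.png

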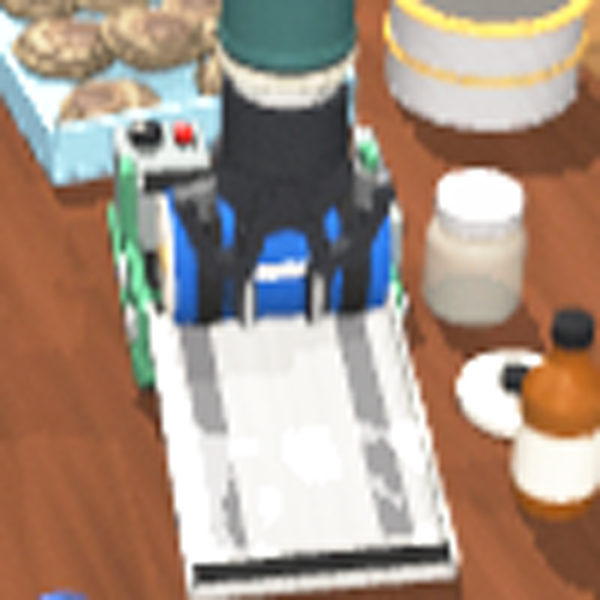

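>>> servo_tool:
  steps:
    - {"grip":0.4,"xyz":[-0.0003,0,-0.002],"roll":0}
    - {"grip":0.4,"xyz":[-0.0003,0,-0.0025],"roll":0}
    - {"grip":0.4,"xyz":[-0.0003,0,-0.0025],"roll":0}
    - {"grip":0.4,"xyz":[-0.0002,0,-0.0025],"roll":0}
    - {"grip":0.4,"xyz":[0,0,-0.0025],"roll":0}
    - {"grip":0.4,"xyz":[0,0,-0.0025],"roll":0}
    - {"grip":0.4,"xyz":[0,0,0],"roll":0}
    - {"grip":0.4,"xyz":[0,0,0],"roll":0}

```text
time: 11.78
ee_pos: [551.4, 82.9, 156.7]
tcp_rot: [1.362, 1.103, -1.362]
wrist_force: [0.5, 0.2, -0.7]
width: 34.6
```

```bash
python3 look.py 7; python3 -c "
import cv2;b=cv2.imread('pics/side7.png');cv2.imwrite('pics/s7.png',cv2.resize(b[120:220,205:305],None,fx=6,fy=6,interpolation=2))"
```

```text
t 11.875 tcp tumbler [ 20.2   2.4 156.7] toolz.V 0.0002 tilt -1.0 F [ 0.9  0.1 -0.5] w 34.37672230522846
```

View pics/s7.png

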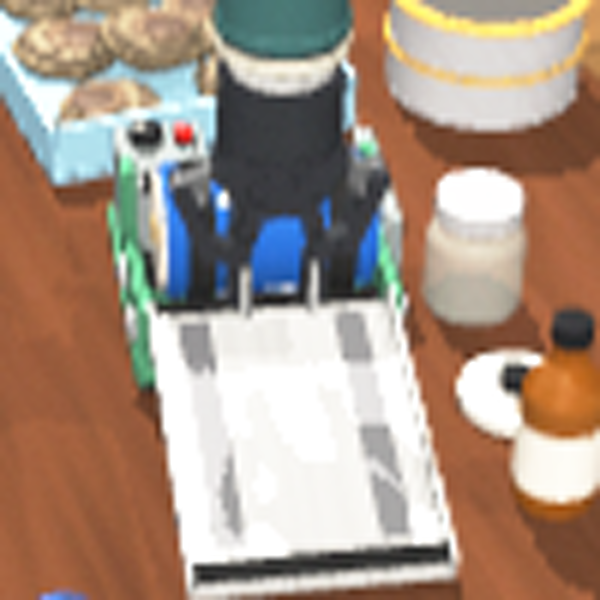

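The barrel has dropped in; the black first roller shows at (290,300) in the crop and there is no contact force. I'll back off, then rise.

>>> servo_tool:
  steps:
    - {"grip":0.4,"xyz":[0,0,0.01],"roll":0}
    - {"grip":0.4,"xyz":[0,0,0.015],"roll":0}
    - {"grip":0.4,"xyz":[0,0,0.02],"roll":0}
    - {"grip":0.4,"xyz":[0,0,0.025],"roll":0}
    - {"grip":0.4,"xyz":[-0.01,0,0.025],"roll":0}
    - {"grip":0.4,"xyz":[-0.02,0,0.025],"roll":0}
    - {"grip":0.4,"xyz":[-0.025,0,0.03],"roll":0}
    - {"grip":0.4,"xyz":[-0.025,0,0.03],"roll":0}
    - {"grip":0.4,"xyz":[-0.025,0,0.03],"roll":0}
    - {"grip":0.4,"xyz":[-0.02,0,0.03],"roll":0}
    - {"grip":0.4,"xyz":[-0.01,0,0.03],"roll":0}
    - {"grip":0.4,"xyz":[0,0,0.02],"roll":0}
    - {"grip":0.4,"xyz":[0,0,0],"roll":0}
    - {"grip":0.4,"xyz":[0,0,0],"roll":0}

```text
time: 13.62
ee_pos: [490.5, -200.4, 290.9]
tcp_rot: [1.362, 1.105, -1.363]
wrist_force: [-0.5, 0.0, 0.5]
width: 34.3
```

```bash
python3 look.py 8; python3 - <<'E'
from h import *
b=cv2.imread('pics/side8.png');a=cv2.imread('pics/top8.png')
cv2.imwrite('pics/s8.png',np.hstack([cv2.resize(a[140:230,150:240],(400,400),interpolation=2),cv2.resize(b[110:200,205:295],(400,400),interpolation=2)]))
print(proj("top",[t2w(101,0,94),t2w(101,70,94),t2w(101,-70,94)]),proj("side",[t2w(101,0,94)]))
h=cv2.cvtColor(a,cv2.COLOR_BGR2HSV);m=cv2.inRange(h,(95,80,20),(130,255,255));k=m*0;k[160:220,150:240]=m[160:220,150:240]
k=cv2.morphologyEx(k,cv2.MORPH_CLOSE,np.ones((9,9)));cn=max(cv2.findContours(k,0,1)[0],key=cv2.contourArea);r=cv2.minAreaRect(cn);print(r)
P=plane("top",[r[0]],94)[0];print("barrel tumbler",w2t(P));q=plane("top",cv2.boxPoints(r),94)
d=q[1]-q[0];e=q[2]-q[1];d=d if np.linalg.norm(d)>np.linalg.norm(e) else e;print(np.linalg.norm(d),np.degrees(np.arctan2(d[1],d[0]))%180)
E
```

```text
t 13.725 tcp tumbler [-268.9    2.8  291.1] toolz.V -0.0006 tilt -1.0 F [ 0.2 -0.  -0.1] w 34.31493055830636
[[196.99497677 183.94760092]
 [193.21835834 202.23040044]
 [200.74431896 165.91853538]] [[247.54869498 156.13707002]]
((196.88197326660156, 181.5016326904297), (22.789413452148438, 36.98985290527344), 13.240518569946289)
barrel tumbler [103.29346946  -9.01785713  94.        ]
140.1189573200299 166.73560499592827
```

View pics/s8.png

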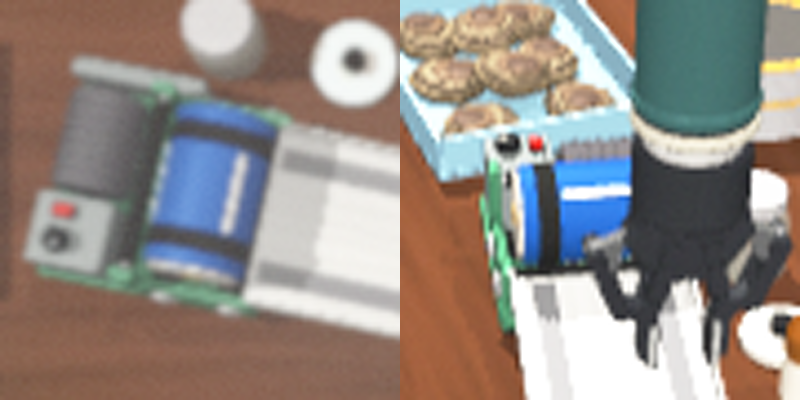

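View pics/side8.png

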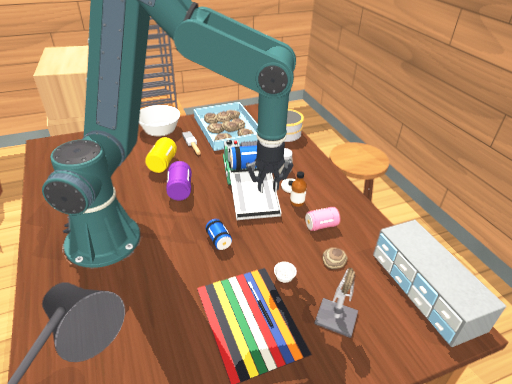

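View pics/top8.png

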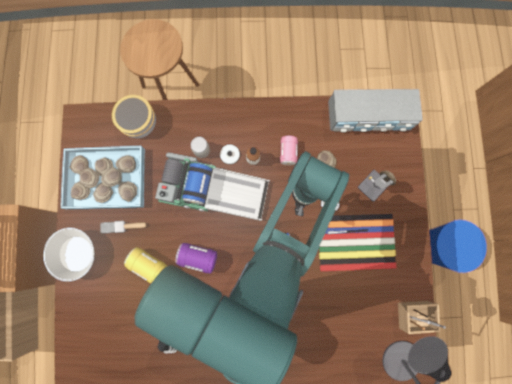

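The barrel lies between the rollers in front of the stop bar, but the blue-mask centre reads y ≈ -9 mm. That mask leaves out the lid, so I'll check the sideways position from the tyres and side plates.

```bash
python3 - <<'E'
from h import *
from plant import capture,readout
im=np.mean([capture("top").astype(float) for _ in range(4)],0).astype(np.uint8);cv2.imwrite("pics/top9.png",im)
c=cv2.resize(im[158:214,165:235],None,fx=10,fy=10,interpolation=cv2.INTER_CUBIC)
cv2.imwrite("pics/t9.png",c)
f=lambda P:((proj("top",P)-[165,158]+.5)*10-.5).round(0).tolist()
print("tyre crest c",f([t2w(101,45,139),t2w(101,-45,139)]))
print("plate tops y76,86,-76,-86 at x=101",f([t2w(101,y,68) for y in(76,86,-76,-86)]))
print("end rim crest",f([t2w(101,70,137),t2w(101,-70,137)]))
# profile along the barrel's crest line
for nm,imn in(("now",im),("start",cv2.imread("pics/topavg.png"))):
  xc,zc=(101,139) if nm=="now" else (-123,113)
  ys=np.arange(-90,91,1.)
  g=np.zeros(len(ys))
  for dx in(-12,-8,-4,0,4,8,12):
    pts=np.array([t2w(xc+dx,y,zc-(dx*dx)/90) for y in ys]); p=proj("top",pts).astype(np.float32)
    g+=cv2.remap(imn,p[:,:1],p[:,1:],1)[:,0,:].max(1)/7   # max channel (blue bright, tyre dark)
  for lo,hi in((-62,-28),(28,62)):
    k=(ys>=lo)&(ys<=hi); w=np.clip(150-g[k],0,None); print(nm,"tyre y",(w*ys[k]).sum()/w.sum() if w.sum()>0 else None, g[k].min().round())
E
```

```text
tyre crest c [[281.0, 365.0], [332.0, 124.0]]
plate tops y76,86,-76,-86 at x=101 [[294.0, 470.0], [289.0, 496.0], [374.0, 83.0], [379.0, 58.0]]
end rim crest [[268.0, 433.0], [346.0, 59.0]]
now tyre y -47.17751830595686 84.0
now tyre y 42.48818432453722 84.0
start tyre y -43.10397794407247 86.0
start tyre y 46.78363853503185 87.0
```

View pics/t9.png

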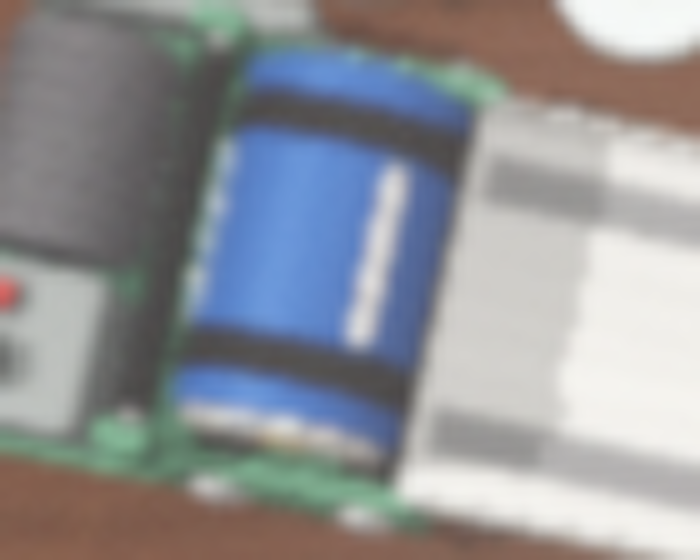

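```bash
python3 - <<'E'
from h import *
from plant import capture,readout,ctrl
a=cv2.imread("pics/top8.png");b=cv2.imread("pics/top9.png");print("barrel patch diff",cv2.absdiff(a,b)[160:215,165:235].mean())
s=cv2.imread("pics/top0.png")
print("bystander patch diff", {n:cv2.absdiff(s,b)[y-12:y+12,x-12:x+12].mean().round(1) for n,x,y in(("jar",199,147),("lid",230,154),("bottle",253,156),("brush",122,227),("clamp",377,185),("wood(noise)",150,320))})
print(readout.read_state()["wrist_force"].round(2)); print(ctrl.hand_in())
E
```

```text
barrel patch diff 1.1746320346320347
bystander patch diff {'jar': np.float64(1.1), 'lid': np.float64(1.0), 'bottle': np.float64(1.7), 'brush': np.float64(1.2), 'clamp': np.float64(1.2), 'wood(noise)': np.float64(47.4)}
[ 0.55  0.1  -0.17]
the job is handed in; nothing more can be done
None
```

The large blue barrel is home between the two rollers, and I've handed the job in. I pushed it up the ramp with the fingertips at about 40 mm/s, slowed over the first roller, let it drop in, then backed off and rose clear. The whole job took about 14 s of the 40 s allowed.

**Barrel position:** the last pictures show it between the rollers in front of the stop bar, square to them within about 1.5°. It reads about 2 mm from home along the tumbler's x, and about 2 mm off-centre sideways from the tyres.

**At rest and untouched:** the barrel did not move between the last two sets of pictures, and the wrist force was about 0.6 N, close to its zero reading.

**Bystanders:** the jar, spare lid, bottle, brush and clamp stand had not changed from the start in the top view. I did not compare the pearl dish, oyster and probe numerically; they looked in place in the last side picture.

**Checks that disagreed or failed:**
- The blue-mask centre gave y ≈ -9 mm, against -2 mm from the tyres. That mask leaves out the white lid, and the side plates allow only about 6 mm either way, so I trusted the tyres.
- The bare-wood patch meant to show picture noise was covered by the arm, so it gave no noise reading. The unchanged patches (about 1–2 grey levels) had to serve instead.

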